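Eyelet tweezers out of their case and set to the mark

TASK

Pry the lid of the wooden case open with the thin blade, so that it stands open by itself, and lay the blade back down flat on the bench. Then take the sprung tweezers out of the case, hold them level with their tips a few centimetres above the little eyelet anvil, touching nothing, and squeeze them until the pointer on the moving arm lines up with the rider that marks the tip gap on the crossbar. Finish while still holding them there in the gripper, steady at that gap, without letting go; leave the other things alone.

Things in the scene. Friction and masses are not known exactly. Their poses are not given: they have to be found in the camera images.
- case: shallow plywood case fixed to the bench, outside 150 (its x) x 190 (its y) x 36 mm high, walls and floor 5 mm, with a wooden lid. Origin at the centre of its underside. Hinge on its +x side; its -x side is the front, where the lid sticks out 16 mm beyond the wall as a lip
- lid_hinge (a point): hinge axis of the lid, at the middle of its length, at the lid's underside (36.5 mm above the bench); the axis runs along the case's y
- lid_lip (a point): middle of the lid's free front edge, at its underside, 166 mm from the hinge axis; moves with the lid. The lid is 8 mm thick, its underside is flat and 36.5 mm above the bench when shut
- lid (a joint): lid angle, rad: 0 shut, 1.57 upright, 2.0 fully open; a stiff hinge, it stays where it is left; about 2 N at the lip lifts it
- blade_grip (a point): thin prying blade: place to hold it, on its middle line 7 mm above its underside, near its centre of mass. +x points along the tool to the blade's tip. Wooden handle 18 wide x 14 high from 75 mm behind to 25 mm ahead of this point; then a flat steel blade 18 wide x 2.5 thick, its mid-plane level with this point, to 120 mm ahead. 80 g; lies flat on the bench
- blade_tip (a point): middle of the blade's tip edge, 120 mm ahead of blade_grip
- tweezers_grip (a point): steel tweezers 140 mm long, 60 g, balanced at the pads, lying flat on the case floor: place to hold them, midway between two dark pads outside the arms, 7 mm above their underside. +x to the tips (60 mm ahead), +z up, squeeze along y. Pads 26 mm long, 14 mm high, 34 mm wide over both when released, 25 mm at a tip gap of 11 mm (1 mm less width closes the tips about 1.6 mm)
- tweezers_tips (a point): the place between the tips of the tweezers, 60 mm ahead of the grip
- squeeze (a joint): angle of the sprung +y arm, rad (the -y arm is fixed to the root): 0 released, tips 24 mm apart; the tips come 1.3 mm closer for each 0.01 rad; springs back when released. About 4 N at the pads begins to move it, 8.5 N at a tip gap of 11 mm
- pointer (a point): upright fin, 1.6 mm thick, on the moving (+y) arm just ahead of the crossbar; the axes turn with that arm
- mark (a point): front end of the thin brass fin of the rider on the crossbar, which spans both arms 46 mm ahead of the grip, up to 22 mm above the underside. Axes as tweezers_grip. The marked gap is reached when the pointer has the same y as this point in those axes (the fins in line). The rider does not stop the arms
- rider (a joint): the marked tip gap in m (between 0.008 and 0.014), where the rider stands on the crossbar; it stays as it is
- anvil_top (a point): centre of the top of the eyelet anvil, a steel post 26 mm across standing on a 70 x 70 x 12 mm steel foot fixed to the bench; its top is 40 mm above the bench
- spool: a bystander, wooden thread spool 38 mm across, 44 mm high, origin at the underside; leave it alone
- heel: a bystander, flat black rubber heel about 90 x 55 x 9 mm; leave it alone
- wax_tin: a bystander, flat tin 70 mm across and 22 mm high; leave it alone
- hammer: a bystander, hammer lying on the bench; leave it alone
- shoe: a bystander, brown leather shoe 290 mm long and 100 mm high; leave it alone
- glue: a bystander, white bottle 56 mm across, 150 mm high; leave it alone
- brush: a bystander, shoe brush 150 x 45 x 40 mm; leave it alone
- tub: small brass tub, 24 mm across, 20 mm high, standing inside the case in the corner at about (+50, +72) mm of the case; leave it there
Mind the look-alikes: they are no part of the job. What is shaped like the part that bears blade_grip but blue or purple is not meant.

How it is judged (in metres and radians):
On the way, in this order (a step that is already met when the one before it is completed fails the run):
1. the lid is being pried up by the blade (value of joint lid above 0.3 rad and contact force between blade and lid above 0.2 N), for 0.05 s.
2. the lid stands open and the blade lies flat on the bench, let go (value of joint lid above 1.2 rad and height (world z) of each of blade_grip, blade_tip below 0.015 m and linear speed of blade below 0.02 m/s and contact force between blade and the fingers below 0.1 N), for 0.2 s.
3. the tweezers are lifted out of the case by the gripper (height (world z) of tweezers_grip above 0.06 m and contact force between tweezers and the fingers above 0.5 N), for 0.2 s.
At the end, for the whole second after the job is handed in: Tweezers held in the gripper, still, level (within 17 deg), touching nothing else; tips within 25 mm sideways of the anvil centre and 15 to 160 mm above its top; pointer within 2 mm of the mark for the last second; lid open past 1.2 rad; blade flat on the bench, let go (y of pointer in the frame of mark between -0.002 and 0.002 m and velocity of joint squeeze between -0.03 and 0.03 rad/s and linear speed of tweezers below 0.02 m/s and contact force between tweezers and the fingers above 1 N and horizontal distance between tweezers_tips and anvil_top below 0.025 m and height (world z) of tweezers_tips between 0.055 and 0.2 m and angle between tweezers_grip's own z axis and vertical below 0.3 rad and contact force between tweezers and anvil below 0.05 N and contact force between tweezers and case below 0.05 N and contact force between tweezers and blade below 0.05 N and value of joint lid above 1.2 rad and height (world z) of each of blade_grip, blade_tip below 0.015 m and contact force between blade and the fingers below 0.1 N); the arm keeps its last pose, push and grip.
It fails at once if a bystander is pushed more than 3 cm from its place (distance of any of spool, heel, wax_tin, shoe, glue, brush, hammer, tub from where it was at the start of the episode above 0.03 m).
It also fails if it takes over 64 s, if anything falls off the work surface, if the arm or the gripper's body presses on something with over 40 N, if the wrist force passes 120 N, or if a joint passes its speed limit or range.

ROBOT

A 6-joint arm with a two-finger parallel gripper is mounted at the origin on the work surface. World frame = base frame: x ahead of the robot, y to its left, z up, the work surface at z = 0. Lengths are in mm, angles in rad, forces in N, time in s.
With the tool pointing down it reaches from about 350 to 875 mm from the base axis. Payload 4.2 kg.
Tool frame: the origin (TCP) lies at the very end of the fingers, on their centre line; the grasp point (between the pads) lies 19 mm behind it; z points along the fingers, y is the line along which they close (so a half turn about z gives the same grasp; the last joint's range is limited). The gripper opens to 85 mm and grips with 20 to 120 N. Pads are 22 mm wide; open, the fingers measure 114 mm over their backs; the gripper's body (76 mm by 85 mm) begins 54 mm behind the grasp point. The pads swing forward as they close: fully open they stand 13 mm farther back than shut.
Start: joints at [-0.903, 0.385, 0.008, 0, -1.194, -0.259], TCP at [248.456, -573.471, 231.312] pointing down, gripper open.
Joint ranges: [-3.14, 3.14], [-1.21, 2.06], [-1.07, 1.41], [-3.16, 2.05], [-2.99, -0.16], [-3.1, 3.1]. Speed limits (rad/s): [2.79, 2.79, 3.14, 3.14, 3.14, 3.14].

INTERFACE

Orientations are given as a unit quaternion [x, y, z, w].
In Python, from bench import read_state, get_image, camera_model, job_done gives the robot as it stands.
- The arm moves only by the shell command python3 -m handwheel 'ROWS'. ROWS is JSON, a list of rows, each a list of 7 numbers: the shift along the tool's x, y, z in m, then the turn, a rotation vector about the tool's x, y, z in rad, then the gripper's target within -1 to 1 (fully open at 1, half-way at 0, shut at -1). In form: [[dx, dy, dz, wx, wy, wz, jaw], ...]. A call has 1 to 10 rows; each row is the pose to reach, as a shift and turn from the pose commanded when the call began, along the tool's axes at that moment; what a row does not reach only later rows make up. A row lasts 1/8 s, in which the tool goes at most 62.5 mm and 10.7 degrees, less where a joint would pass 70% of its speed; a pose out of reach is approached as far as the arm can. A call with a gripper value outside its range is refused whole. The fingers move at their own pace and stop on an object; the grip force is fixed at half the most. Time passes only in rows, so rows that repeat a pose let the fingers close. It gives the time, the measured TCP pose, the force, the opening and the grip force at its end, in the units of the state.
- read_state(): the state, without advancing time (a new reading comes with each control period).
- get_image(name): name is "scene" or "top" or "wrist"; returns (picture, depth): 400x640x3 uint8, blue, green, red; 400x640 float32, mm along the optical axis (not along the pixel's ray), 0 where there is no reading.
- camera_model(name): a dict with "K" (3x3 intrinsics, pixels), "dist" ([k1, k2, p1, p2, k3] as OpenCV has them; the pictures are not rectified), "rvec" (rotation vector, rad) and "tvec" (3), from world to camera coordinates, as OpenCV has them; the wrist camera has in their place "hand_eye" (4x4, takes a point from camera to tool coordinates, whose origin is the TCP and whose axes are the flange's). Camera axes: x right, y down, z forward; pixel columns grow to the right and rows downward; lengths in mm; the calibration is good to about 2 mm. A picture is of the moment at which its call begins: read the wrist's pose just before it. camera_model takes no time and is no camera call.
- job_done(): hands the job in; it is judged then, once.
The state is a dict: "clock": time; "joints": joint angles; "joint_vel": joint speeds; "joint_efforts": joint torques, N m; "position": TCP position; "ee_rot": TCP orientation; "contact_force": force on the tool from outside, world axes, zero at the start; "wrist_torque": the same for the moment, N m; "gripper_width": finger opening in mm; "grasp_force": force on a finger pad.
Only numpy, scipy, OpenCV 4.12 (cv2) and the standard library are available. Lean on these libraries where they do the work, as an engineer would, in place of code of your own. Each camera call takes 0.05 s, during which the arm holds its last target. There are 200 camera calls.

## Working session

There is one attempt and no reset: what is moved stays moved. The work goes in short steps, Python scripts to look and compute and a shell command to move; the robot and the scene stay as the last step left them, time stands still between calls to the robot, and variables do not carry over. Pictures are saved under pics/ and viewed, at most 10 in all, crops included, and the job is handed in when it is done.

```bash
ls; mkdir -p pics; cat > h.py <<'E'
import numpy as np, cv2, json
from scipy.spatial.transform import Rotation as R
from bench import read_state, get_image, camera_model, job_done
def snap(name):
    s=read_state(); p,d=get_image(name); c=camera_model(name)
    K=np.array(c["K"]); D=np.array(c["dist"])
    if name=="wrist":
        T=np.eye(4);T[:3,:3]=R.from_quat(s["ee_rot"]).as_matrix();T[:3,3]=s["position"]
        M=T@np.array(c["hand_eye"])
    else:
        M=np.eye(4);r=cv2.Rodrigues(np.array(c["rvec"],float))[0];M[:3,:3]=r.T;M[:3,3]=-r.T@np.array(c["tvec"]).ravel()
    return dict(p=p,d=d,K=K,D=D,M=M,s=s)
def rays(v,uv):
    n=cv2.undistortPoints(np.array(uv,float).reshape(-1,1,2),v["K"],v["D"]).reshape(-1,2)
    return np.c_[n,np.ones(len(n))]@v["M"][:3,:3].T
def onz(v,uv,z):
    r=rays(v,uv);o=v["M"][:3,3];return o+r*((z-o[2])/r[:,2])[:,None]
def dep(v,uv):
    uv=np.array(uv).reshape(-1,2);r=rays(v,uv);d=np.array([v["d"][int(y),int(x)] for x,y in uv])
    return v["M"][:3,3]+r*d[:,None]
def proj(v,P):
    Mi=np.linalg.inv(v["M"]);return cv2.projectPoints(np.array(P,float).reshape(-1,1,3),cv2.Rodrigues(Mi[:3,:3])[0],Mi[:3,3],v["K"],v["D"])[0].reshape(-1,2)
E
python3 - <<'E'
from h import *
import pickle
for n in("top","scene"):
    v=snap(n);cv2.imwrite(f"pics/{n}0.png",v["p"]);pickle.dump(v,open(n+"0.pkl","wb"))
    print(n,v["M"][:3,3].round(),v["M"][:3,2].round(2))
print(v["s"]); print(camera_model("wrist")["hand_eye"])
E
```

```text
pics
top [ 263.  -69. 1290.] [ 0.16 -0.01 -0.99]
scene [1034.   16. 1058.] [-0.48 -0.08 -0.87]
{'clock': 0.05, 'joints': array([-9.03424966e-01,  3.85531233e-01,  6.63786428e-03, -4.42965010e-04,
       -1.19398430e+00, -2.58627242e-01]), 'joint_vel': array([ 0.00134141, -0.00024459,  0.00160959,  0.00053556, -0.00064456,
        0.00028214]), 'joint_efforts': array([-5.47766540e-04, -3.93680048e+01,  1.89161932e+01,  4.20556337e+00,
       -2.33495419e-03,  8.15782215e-06]), 'position': array([ 248.2063006 , -572.98091083,  230.24988341]), 'ee_rot': array([-2.02872203e-01,  9.79204649e-01,  1.02304831e-03, -2.80612647e-04]), 'contact_force': array([-0.3617673 , -0.34702056,  0.19330815]), 'wrist_torque': array([-0.01369339,  0.01130192, -0.03096879]), 'grasp_force': 0.0, 'gripper_width': 85.38794012398759}
[[-4.11279341e-04 -9.52779532e-01 -3.03662632e-01  7.77913913e+01]
 [ 9.99999793e-01 -2.41892446e-04 -5.95427509e-04 -7.73199305e-01]
 [ 4.93857446e-04 -3.03662814e-01  9.52779435e-01 -1.42912961e+02]
 [ 0.00000000e+00  0.00000000e+00  0.00000000e+00  1.00000000e+00]]
```

View pics/top0.png

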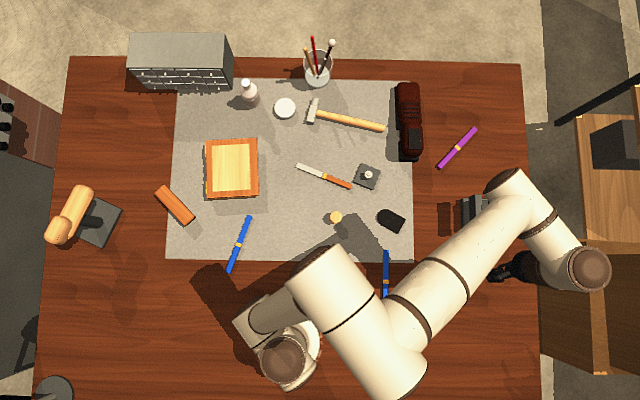

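View pics/scene0.png

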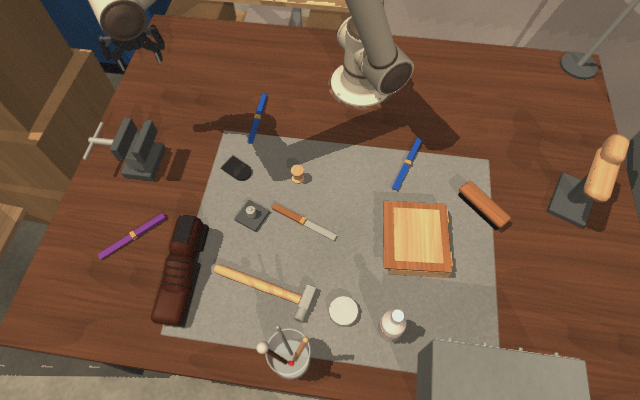

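Candidates for the blade: orange/wooden-handled tool at top (323,176), blue at (239,245) and (385,272), purple at (457,148). Only the wooden-handled one with steel blade fits. I'll confirm this in one crop, together with the case to see which side the lip is on.

```bash
python3 - <<'E'
from h import *
import pickle
t=pickle.load(open("top0.pkl","rb"));s=pickle.load(open("scene0.pkl","rb"))
a=cv2.resize(t["p"][120:220,190:390],None,fx=4,fy=4,interpolation=2)[:, :800]
b=cv2.resize(s["p"][185:285,260:460],None,fx=4,fy=4,interpolation=2)
cv2.imwrite("pics/c1.png",np.vstack([cv2.resize(a,(600,300)),cv2.resize(b,(600,300))]))
for n,uv in [("lidTop",[(231,168)]),("bench",[(280,200)])]:
    print(n,dep(t,uv).round(1))
# blade via masks in top
for nm,v,roi in(("top",t,(290,150,365,200)),("scene",s,(262,195,345,245))):
    x0,y0,x1,y1=roi
    hsv=cv2.cvtColor(v["p"],cv2.COLOR_BGR2HSV)[y0:y1,x0:x1]
    m=((hsv[...,0]<18)&(hsv[...,1]>120)&(hsv[...,2]>80)).astype(np.uint8)
    k,l,st,c=cv2.connectedComponentsWithStats(m)
    for i in range(1,k):
        if st[i,4]>20:
            cnt=cv2.findContours((l==i).astype(np.uint8),0,2)[0][0]+np.array([x0,y0])
            r=cv2.minAreaRect(cnt);P=onz(v,cv2.boxPoints(r),14);print(nm,st[i,4],r[0],onz(v,[r[0]],14).round(1),P[:,:2].round(0).tolist())
    g=((hsv[...,1]<25)&(hsv[...,2]>150)).astype(np.uint8)
    k,l,st,c=cv2.connectedComponentsWithStats(g)
    for i in range(1,k):
        if st[i,4]>15:
            cnt=cv2.findContours((l==i).astype(np.uint8),0,2)[0][0]+np.array([x0,y0])
            r=cv2.minAreaRect(cnt);print(nm,"steel",st[i,4],r[0],onz(v,cv2.boxPoints(r),8)[:,:2].round(0).tolist())
E
```

```text
lidTop [[538.3 189.9  46.2]]
bench [[443.9  33.8   2.1]]
top 143 (338.3106384277344, 181.24554443359375) [[ 507.2 -155.5   14. ]] [[516.0, -111.0], [532.0, -118.0], [499.0, -200.0], [483.0, -193.0]]
scene 235 (288.51837158203125, 213.39451599121094) [[ 512.9 -149.5   14. ]] [[503.0, -199.0], [483.0, -194.0], [522.0, -101.0], [542.0, -107.0]]
```

View pics/c1.png

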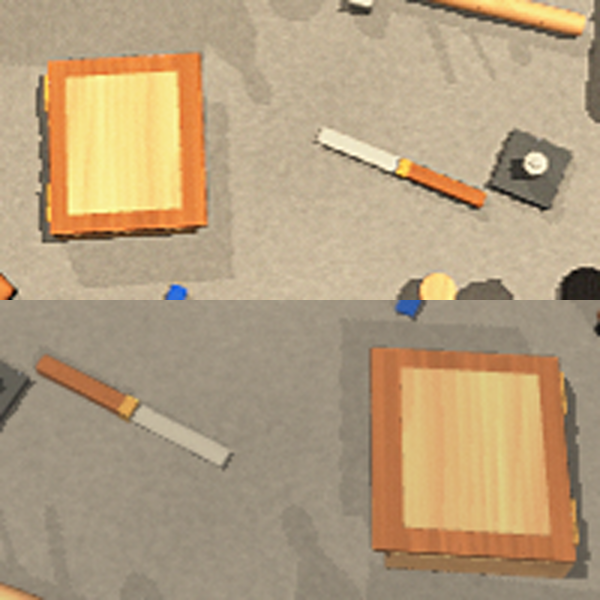

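Confirmed: the wooden-handled tool is the blade, pointing left towards the case. The brass hinges are on the left in the top view (world +y), so the lip faces the blade. I'll hover over the blade and look from there.

```bash
cat >> h.py <<'E'
def go(pos,yaw=None):
    "shift (m, tool axes) and turn from measured pose to a TCP pos with tool down and tool x at yaw deg (world)"
    s=read_state();Q=R.from_quat(s["ee_rot"]);d=Q.as_matrix().T@(np.array(pos)-s["position"])/1000
    if yaw is None: return d.round(4)
    a=np.radians(yaw);X=[np.cos(a),np.sin(a),0];Z=[0,0,-1.];T=np.c_[X,np.cross(Z,X),Z]
    return d.round(4),(Q.inv()*R.from_matrix(T)).as_rotvec().round(4)
E
python3 -c "
from h import *
print(go([520,-127,200],-112.5))"
```

```text
(array([-0.4266,  0.3012,  0.0309]), array([ 1.900e-03,  6.000e-04, -7.695e-01]))
```

```bash
python3 -m handwheel '[[-0.4266,0.3012,0.03,0,0,-0.77,1],[-0.4266,0.3012,0.03,0,0,-0.77,1],[-0.4266,0.3012,0.03,0,0,-0.77,1],[-0.4266,0.3012,0.03,0,0,-0.77,1],[-0.4266,0.3012,0.03,0,0,-0.77,1],[-0.4266,0.3012,0.03,0,0,-0.77,1],[-0.4266,0.3012,0.03,0,0,-0.77,1],[-0.4266,0.3012,0.03,0,0,-0.77,1],[-0.4266,0.3012,0.03,0,0,-0.77,1],[-0.4266,0.3012,0.03,0,0,-0.77,1]]'
python3 - <<'E'
from h import *
v=snap("wrist");s=v["s"];print(s["position"],s["contact_force"])
hsv=cv2.cvtColor(v["p"],cv2.COLOR_BGR2HSV)
m=((hsv[...,0]<30)&(hsv[...,1]>110)&(hsv[...,2]>60)).astype(np.uint8)
k,l,st,c=cv2.connectedComponentsWithStats(m)
for i in range(1,k):
    if st[i,4]>300:
        cnt=cv2.findContours((l==i).astype(np.uint8),0,2)[0][0];r=cv2.minAreaRect(cnt)
        print(st[i],onz(v,cv2.boxPoints(r),14)[:,:2].round(1).tolist())
print(camera_model("wrist")["K"])
cv2.imwrite("pics/w1.png",v["p"])
import pickle;pickle.dump(v,open("w1.pkl","wb"))
E
```

```text
clock: 1.35
position: [520.6, -126.0, 200.6]
ee_rot: [-0.557, 0.83, 0.0, -0.001]
contact_force: [-0.2, -0.7, 0.1]
gripper_width: 85.7
grasp_force: 0.0
[ 520.56064622 -125.96712056  200.56330203] [-0.20688291 -0.68330027  0.14620316]
[  0   0  19  30 390] [[746.4, -418.0], [729.1, -410.0], [745.4, -388.7], [763.2, -396.7]]
[  536     0   104   400 27502] [[258.6, -213.6], [159.0, -176.8], [194.8, 384.9], [348.7, 312.1]]
[  94   83   89  199 4380] [[705.6, -310.6], [677.0, -307.5], [725.6, -75.9], [761.1, -76.6]]
[ 408   99   48   40 1429] [[416.2, -133.6], [404.0, -172.1], [357.9, -153.6], [368.4, -114.2]]
[ 313  109   18   91 1491] [[500.6, -200.6], [484.4, -194.2], [520.3, -101.4], [537.9, -108.3]]
[   0  165   79  134 4731] [[926.5, -276.8], [856.2, -283.9], [856.6, -128.6], [935.1, -113.5]]
[ 353  323   72   45 1384] [[572.0, 112.0], [472.2, 103.5], [470.5, 161.5], [574.9, 172.5]]
[  0 342  54  58 753] [[1118.2, -14.0], [962.4, -67.2], [958.7, -35.7], [1117.3, 21.9]]
[ 20 350  44  50 371] [[1085.3, 16.0], [960.5, -39.5], [958.1, -30.4], [1083.4, 26.1]]
[133 374  39  26 621] [[883.7, 36.7], [831.0, 56.8], [857.5, 99.3], [912.5, 78.7]]
[[298.97637376   0.         321.38977949]
 [  0.         298.97637376 202.16459912]
 [  0.           0.           1.        ]]
```

View pics/w1.png

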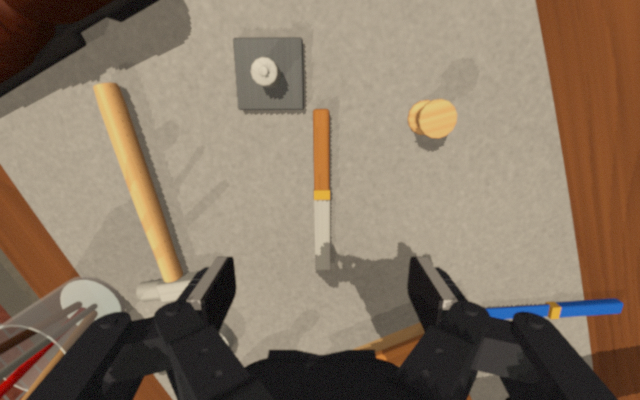

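The picture shows the blade: handle end at (321,110), ferrule at (321,195), tip at (322,268). The anvil is at (263,71) and the spool at (437,118). Blade length checks out (handle 99.5 mm). Descending to grasp.

```bash
python3 -c "
from h import *
import pickle;v=pickle.load(open('w1.pkl','rb'))
print('anvil',onz(v,[(264,71)],40).round(1),dep(v,[(264,71)]).round(1),'tip',onz(v,[(322.5,269)],8).round(1))
t=pickle.load(open('top0.pkl','rb'));print('anvil top',onz(t,[(190+535/3,120+163/3)],40))
print(go([520,-127.6,3],-111.6))"
```

```text
anvil [[ 528.7 -249.5   40. ]] [[ 528.  -248.6   45.3]] tip [[564.2 -17.    8. ]]
anvil top [[ 526.43697329 -250.00595074   40.        ]]
(array([ 0.0005, -0.0005,  0.1977]), array([ 0.0014, -0.0005, -0.0136]))
```

```bash
python3 -m handwheel '[[0,0,0.06,0,0,-0.014,1],[0,0,0.12,0,0,-0.014,1],[0,0,0.17,0,0,-0.014,1],[0,0,0.197,0,0,-0.014,1],[0,0,0.197,0,0,-0.014,1],[0,0,0.197,0,0,-0.014,-0.9],[0,0,0.197,0,0,-0.014,-1],[0,0,0.197,0,0,-0.014,-1],[0,0,0.197,0,0,-0.014,-1],[0,0,0.197,0,0,-0.014,-1]]'
```

```text
clock: 2.65
position: [520.7, -127.5, 5.4]
ee_rot: [-0.562, 0.827, -0.0, 0.001]
contact_force: [-1.5, 1.1, 6.1]
gripper_width: 16.0
grasp_force: 61.0
```

```bash
python3 -m handwheel '[[0,0,-0.06,0,0,0,-1],[0,0,-0.10,0,0,0,-1]]'; python3 -c "
from h import *
print(go([530,-30,160],-90))"
```

```text
clock: 2.9
position: [520.6, -127.5, 106.1]
ee_rot: [-0.562, 0.827, -0.0, 0.0]
contact_force: [0.6, 0.6, -0.4]
gripper_width: 16.0
grasp_force: 60.2
(array([-0.0941,  0.0272, -0.0539]), array([-0.0012,  0.    , -0.3776]))
```

```bash
python3 -m handwheel '[[-0.094,0.027,-0.054,0,0,-0.378,-1],[-0.094,0.027,-0.054,0,0,-0.378,-1],[-0.094,0.027,-0.054,0,0,-0.378,-1],[-0.094,0.027,-0.054,0,0,-0.378,-1]]'
python3 - <<'E'
from h import *
import pickle
v=snap("wrist");t=snap("top");pickle.dump((v,t),open("w2.pkl","wb"))
print(v["s"]["position"],v["s"]["contact_force"])
cv2.imwrite("pics/w2.png",np.vstack([v["p"],cv2.resize(t["p"][130:210,190:318],None,fx=5,fy=2.5)])[:600])
for n,w in(("w",v),("t",t)):
    uv=np.stack(np.meshgrid(np.arange(640),np.arange(400)),-1).reshape(-1,2)
    P=dep(w,uv).reshape(400,640,3);m=((abs(P[...,2]-45)<5)&(w["d"]>0)&(P[...,1]>70)&(P[...,1]<320)&(P[...,0]>400)&(P[...,0]<680)).astype(np.uint8)
    m=cv2.morphologyEx(m,cv2.MORPH_OPEN,np.ones((3,3)))
    k,l,st,c=cv2.connectedComponentsWithStats(m);i=1+st[1:,4].argmax()
    cnt=cv2.findContours((l==i).astype(np.uint8),0,2)[0][0].reshape(-1,2)
    G=onz(w,cnt,44.5)[:,:2].astype(np.float32);r=cv2.minAreaRect(G)
    print(n,st[i],r,cv2.boxPoints(r).round(1).tolist(),P[l==i][:,2].mean() if 0 else np.median(P[...,2][l==i]))
E
```

```text
clock: 3.4
position: [528.9, -30.2, 157.7]
ee_rot: [-0.707, 0.707, 0.001, -0.001]
contact_force: [-1.1, 0.3, -1.1]
gripper_width: 16.2
grasp_force: 60.2
[528.934922   -30.18186435 157.69159836] [-1.06310148  0.28572328 -1.14437772]
w [297 322  10  30 251] ((550.3335571289062, 121.97892761230469), (38.04307174682617, 9.66674518585205), 88.97296905517578) [[545.2000122070312, 103.0], [554.7999877929688, 102.9000015258789], [555.5, 140.89999389648438], [545.7999877929688, 141.10000610351562]] 44.971189548038865
t [243 161  16  35 360] ((506.5167236328125, 126.60762023925781), (110.88211059570312, 45.5952262878418), 4.4298787117004395) [[449.5, 145.10000610351562], [453.0, 99.5999984741211], [563.5999755859375, 108.19999694824219], [560.0, 153.60000610351562]] 44.87261241586009
```

View pics/w2.png

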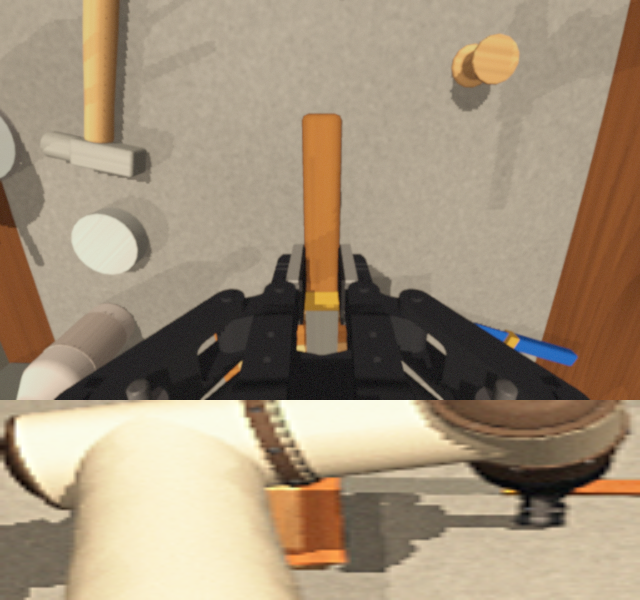

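Here the gripper hides the case, so I'll measure the lid from the initial top and scene pictures.

```bash
python3 - <<'E'
from h import *
import pickle
for n,roi in(("top",(195,130,270,210)),("scene",(370,190,462,285))):
    w=pickle.load(open(n+"0.pkl","rb"));x0,y0,x1,y1=roi
    uv=np.stack(np.meshgrid(np.arange(640),np.arange(400)),-1).reshape(-1,2)
    P=dep(w,uv).reshape(400,640,3);hsv=cv2.cvtColor(w["p"],cv2.COLOR_BGR2HSV)
    for nm,m in(("depth",abs(P[...,2]-46)<6),("both",(abs(P[...,2]-46)<8)&(hsv[...,1]>90)),("col",(hsv[...,1]>90))):
        M=np.zeros((400,640),np.uint8);M[y0:y1,x0:x1]=m[y0:y1,x0:x1]
        k,l,st,c=cv2.connectedComponentsWithStats(M);i=1+st[1:,4].argmax()
        cnt=cv2.findContours((l==i).astype(np.uint8),0,2)[0][0].reshape(-1,2)
        G=onz(w,cnt,44.5)[:,:2].astype(np.float32);r=cv2.minAreaRect(G)
        q=cv2.approxPolyDP(cv2.convexHull(cnt),4,True).reshape(-1,2)
        print(n,nm,np.round(r[0],1),np.round(r[1],1),round(r[2],1),onz(w,q,44.5)[:,:2].round(0).tolist())
# brass hinges in top/scene
E
```

```text
top depth [541.2 189.9] [191.7 166.4] 4.5 [[643.0, 117.0], [456.0, 101.0], [440.0, 259.0], [630.0, 276.0]]
top both [541.3 189.9] [191.5 166.8] 4.3 [[643.0, 117.0], [456.0, 101.0], [440.0, 259.0], [630.0, 276.0]]
top col [538.5 190. ] [197.9 172.4] 4.4 [[643.0, 114.0], [453.0, 100.0], [440.0, 262.0], [630.0, 276.0]]
scene depth [544.  190.3] [194.1 170.3] 4.5 [[456.0, 99.0], [443.0, 262.0], [635.0, 275.0], [644.0, 114.0]]
scene both [544.  190.4] [194.1 170.1] 4.5 [[456.0, 99.0], [443.0, 262.0], [635.0, 275.0], [642.0, 114.0]]
scene col [549.5 190.9] [205.8 170.3] 4.5 [[456.0, 99.0], [443.0, 262.0], [595.0, 280.0], [646.0, 268.0], [656.0, 125.0]]
```

```bash
python3 -c "
from h import *
print(go([560.7,-42.2,27],-85.5))"
```

```text
(array([ 0.0111, -0.0322,  0.1301]), array([ 0.0026, -0.0003, -0.0803]))
```

```bash
python3 -m handwheel '[[0.011,-0.032,0.05,0,0,-0.08,-1],[0.011,-0.032,0.1,0,0,-0.08,-1],[0.011,-0.032,0.13,0,0,-0.08,-1],[0.011,-0.032,0.13,0,0,-0.08,-1],[0.011,-0.032,0.13,0,0,-0.08,-1]]'
python3 - <<'E'
from h import *
v=snap("scene");s=v["s"];print(s["position"],s["contact_force"],go([560.7,-42.2,27],-85.5))
u=np.array([-.0785,.9969,0]);p=s["position"]+[0,0,1.6]
tip=p+120*u;uv=proj(v,[p,tip,[549,107.3,44.5]]);print(tip.round(1),uv.round(1))
c=cv2.resize(v["p"][160:285,300:460],None,fx=4.5,fy=4.5,interpolation=2)
for q in uv: cv2.circle(c,tuple(int(a) for a in (q-[300,160])*4.5+2),3,(255,0,255),1)
cv2.imwrite("pics/s2.png",c)
E
```

```text
clock: 4.12
position: [562.5, -41.7, 29.1]
ee_rot: [0.735, -0.678, 0.001, -0.0]
contact_force: [-0.2, 0.5, -0.5]
gripper_width: 16.1
grasp_force: 60.2
[562.52414114 -41.70219105  29.08611053] [-0.17681971  0.49882723 -0.54407134] (array([0.0006, 0.0023, 0.0027]), array([-0.0027, -0.    ,  0.0011]))
[553.1  77.9  30.7] [[325.5 232.4]
 [371.7 234.9]
 [383.8 232.7]]
```

View pics/s2.png

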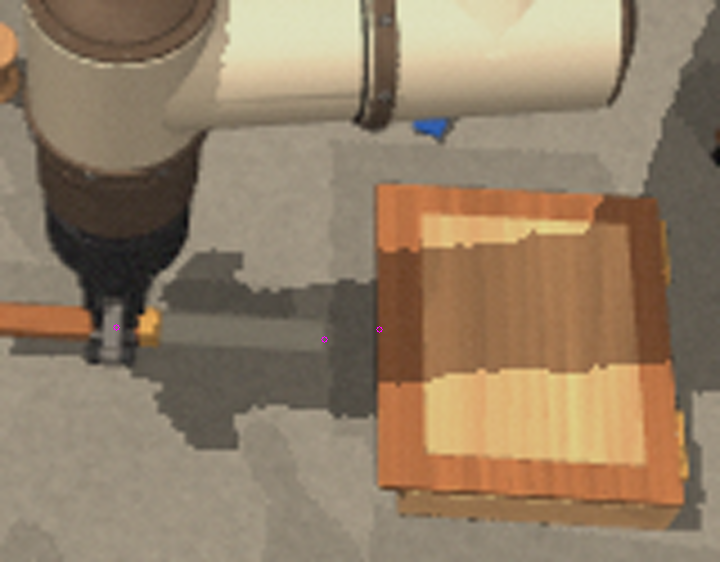

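The blade tip is at crop (326,334), close to where I predicted, with the lip edge at crop x=378. Checking the blade's height by depth.

```bash
python3 - <<'E'
from h import *
v=snap("scene")
for cx in (200,230,260,290,310): print(dep(v,[(300+cx/4.5,160+331/4.5+d) for d in(-1,0)]).round(1).tolist())
E
```

```text
[[557.2, 7.2, 32.7], [561.1, 7.5, 35.2]]
[[553.6, 24.3, 30.1], [560.1, 24.6, 38.1]]
[[550.9, 41.5, 29.7], [554.6, 41.8, 31.5]]
[[549.7, 58.6, 32.3], [553.5, 58.8, 34.3]]
[[547.8, 70.0, 31.6], [551.3, 70.2, 33.1]]
```

```bash
python3 -m handwheel '[[-0.015,0.002,0.002,0,0,0,-1],[-0.028,0.002,0.002,0,0,0,-1],[-0.039,0.002,0.002,0,0,0,-1],[-0.039,0.002,0.002,0,0,0,-1]]'
```

```text
clock: 4.72
position: [556.8, -1.2, 26.5]
ee_rot: [0.735, -0.678, 0.0, -0.0]
contact_force: [-0.1, -0.3, -0.9]
gripper_width: 16.0
grasp_force: 60.2
```

```bash
python3 -m handwheel '[[0,0,-0.007,0,0,0,-1],[-0.001,0,-0.022,0,0,0,-1],[-0.003,0,-0.038,0,0,0,-1],[-0.007,0,-0.053,0,0,0,-1],[-0.012,0,-0.067,0,0,0,-1],[-0.012,0,-0.067,0,0,0,-1]]'; python3 - <<'E'
from h import *
v=snap("scene");print(v["s"]["contact_force"],v["s"]["wrist_torque"])
cv2.imwrite("pics/s3.png",cv2.resize(v["p"][140:290,290:470],None,fx=4,fy=4,interpolation=2))
E
```

```text
clock: 5.48
position: [556.6, 10.1, 95.0]
ee_rot: [0.735, -0.678, 0.001, -0.001]
contact_force: [-0.6, 0.4, -0.6]
gripper_width: 16.0
grasp_force: 60.2
[-0.64726567  0.42255132 -0.63043075] [-0.16883449  0.03581967  0.04036847]
```

View pics/s3.png

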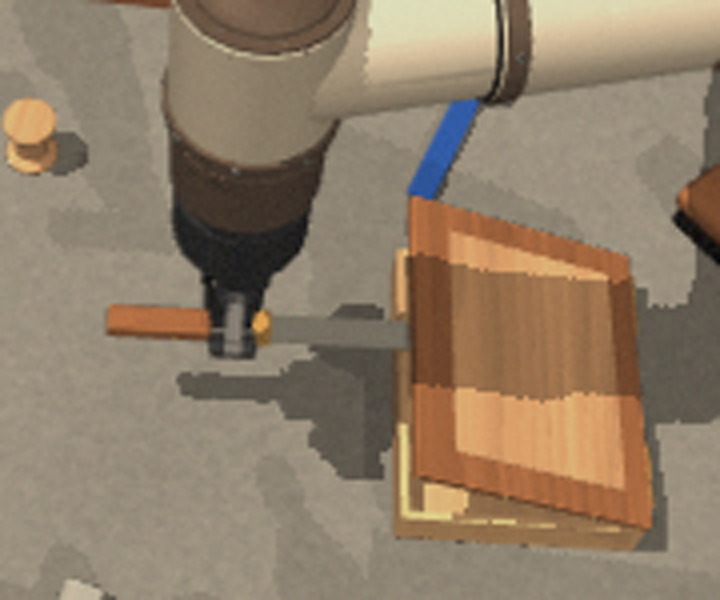

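The tip is under the lip at crop (408,335) and the lid is up about 0.4 rad. Continuing along the arc.

```bash
python3 -m handwheel '[[-0.007,0,-0.014,0,0,0,-1],[-0.016,0,-0.027,0,0,0,-1],[-0.025,0,-0.039,0,0,0,-1],[-0.036,0,-0.05,0,0,0,-1],[-0.048,0,-0.06,0,0,0,-1],[-0.06,0,-0.068,0,0,0,-1],[-0.074,0,-0.076,0,0,0,-1],[-0.088,0,-0.081,0,0,0,-1],[-0.103,0,-0.085,0,0,0,-1],[-0.118,0,-0.087,0,0,0,-1]]' && python3 -m handwheel '[[-0.015,0,0,0,0,0,-1],[-0.03,0,0,0,0,0,-1],[-0.042,0,0,0,0,0,-1],[-0.042,0,0,0,0,0,-1]]'
python3 - <<'E'
from h import *
v=snap("scene");print(v["s"]["contact_force"])
cv2.imwrite("pics/s4.png",cv2.resize(v["p"][140:290,290:470],None,fx=4,fy=4,interpolation=2))
E
```

```text
clock: 6.78
position: [546.3, 128.3, 180.5]
ee_rot: [0.735, -0.678, 0.0, -0.0]
contact_force: [-0.0, -1.5, 0.2]
gripper_width: 15.9
grasp_force: 60.3
clock: 7.28
position: [542.7, 170.1, 179.9]
ee_rot: [0.735, -0.678, -0.0, 0.0]
contact_force: [0.5, -0.7, -0.1]
gripper_width: 16.0
grasp_force: 60.2
[ 0.54786313 -0.72324783 -0.07569216]
```

View pics/s4.png

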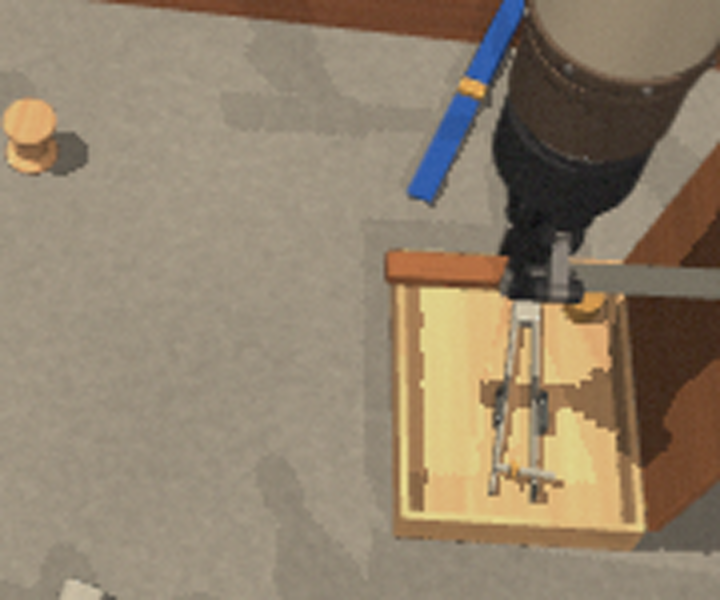

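The lid is open past upright. The tweezers lie in the case, pads near crop (498,405) and (541,408), tips at (493,490) and (537,497). Next I lay the blade back down.

```bash
python3 -m handwheel '[[0.06,0,0,0,0,0,-1],[0.12,0,0,0,0,0,-1],[0.18,0,0,0,0,0,-1],[0.23,0,0,0,0,0,-1],[0.23,0,0.06,0,0,0,-1],[0.23,0,0.12,0,0,0,-1],[0.23,0,0.15,0,0,0,-1],[0.23,0,0.15,0,0,0,-1],[0.23,0,0.15,0,0,0,-1]]'; python3 -c "
from h import *
print(read_state()['position'],read_state()['contact_force'],go([560.5,-59,5.2],-85.5))"
```

```text
clock: 8.45
position: [562.6, -60.3, 31.7]
ee_rot: [0.735, -0.678, 0.001, -0.001]
contact_force: [0.9, -0.1, 0.0]
gripper_width: 16.2
grasp_force: 60.2
[562.58569152 -60.29008369  31.70756706] [ 0.85057179 -0.0812769   0.02828944] (array([-0.0015,  0.002 ,  0.0265]), array([-0.0027, -0.0002,  0.0018]))
```

```bash
python3 -m handwheel '[[0,0,0.015,0,0,0,-1],[0,0,0.022,0,0,0,-1],[0,0,0.025,0,0,0,-1],[0,0,0.025,0,0,0,-1]]'
```

```text
clock: 8.95
position: [561.5, -60.2, 5.5]
ee_rot: [0.735, -0.678, 0.0, -0.0]
contact_force: [0.2, -0.5, -0.8]
gripper_width: 16.2
grasp_force: 60.2
```

Nearly on the bench (same TCP height as at the grasp). I'll ease it down 1 mm more, open and lift.

```bash
python3 -m handwheel '[[0,0,0.001,0,0,0,-1],[0,0,0.001,0,0,0,0.2],[0,0,0.001,0,0,0,1],[0,0,0.001,0,0,0,1],[0,0,0.001,0,0,0,1],[0,0,-0.05,0,0,0,1],[0,0,-0.11,0,0,0,1],[0,0,-0.17,0,0,0,1],[0,0,-0.2,0,0,0,1]]'
python3 - <<'E'
from h import *
import pickle
v=snap("wrist");pickle.dump(v,open("w3.pkl","wb"));s=snap("scene")
p=[(x,y) for x in (300,310) for y in (0,)]
hsv=cv2.cvtColor(v["p"],cv2.COLOR_BGR2HSV)
m=((hsv[...,0]<30)&(hsv[...,1]>110)&(hsv[...,2]>60)).astype(np.uint8)
k,l,st,c=cv2.connectedComponentsWithStats(m)
for i in range(1,k):
    if 600<st[i,4]<3000:
        cnt=cv2.findContours((l==i).astype(np.uint8),0,2)[0][0];r=cv2.minAreaRect(cnt)
        print(st[i],onz(v,cv2.boxPoints(r),14)[:,:2].round(1).tolist(),np.median(dep(v,np.argwhere(l==i)[:,::-1])[:,2]))
# tweezers: dump scene crop
pickle.dump(s,open("s5.pkl","wb"))
print(go([545,80,250],-85.5))
E
```

```text
clock: 10.07
position: [562.5, -60.2, 209.4]
ee_rot: [0.735, -0.678, 0.002, -0.002]
contact_force: [0.3, 0.9, 0.0]
gripper_width: 85.2
grasp_force: 0.0
[ 466   97   55   38 1615] [[416.3, -162.1], [357.6, -167.5], [347.0, -129.0], [407.8, -123.6]] 43.59926101848578
[ 316  111   17   89 1370] [[575.9, -134.1], [558.6, -135.5], [549.6, -36.1], [568.4, -34.5]] 14.225226130199104
(array([-0.1413,  0.0068, -0.0401]), array([-0.0095, -0.0001,  0.002 ]))
```

```bash
python3 - <<'E'
from h import *
import pickle
s=pickle.load(open("s5.pkl","rb"))
f=lambda x,y:(290+x/4,140+y/4)
print(onz(s,[f(498,405),f(541,408),f(493,490),f(537,497),f(526,312)],17).round(1))
print(read_state()["joints"].round(2), go([548,190,210],0))
E
```

```text
[[549.2 190.6  17. ]
 [547.5 218.4  17. ]
 [608.6 189.6  17. ]
 [609.4 217.3  17. ]
 [478.6 206.7  17. ]]
[ 0.18  0.3  -0.18  0.   -1.09 -0.1 ] (array([-0.2507, -0.0046, -0.    ]), array([-0.0075, -0.0072, -1.4903]))
```

```bash
python3 -m handwheel '[[-0.06,0,-0.01,0,0,-0.18,1],[-0.12,-0.003,-0.01,0,0,-0.36,1],[-0.18,-0.004,-0.01,0,0,-0.54,1],[-0.22,-0.004,-0.01,0,0,-0.72,1],[-0.265,-0.004,-0.01,0,0,-0.9,0.4],[-0.265,-0.004,-0.01,0,0,-1.08,0.4],[-0.265,-0.004,-0.01,0,0,-1.26,0.4],[-0.265,-0.004,-0.01,0,0,-1.44,0.4],[-0.265,-0.004,-0.01,0,0,-1.49,0.4],[-0.265,-0.004,-0.01,0,0,-1.49,0.4]]'
python3 - <<'E'
from h import *
import pickle
v=snap("wrist");pickle.dump(v,open("w4.pkl","wb"))
print(proj(v,[[548,204.5,19],[608,203.5,19]]))
cv2.imwrite("pics/w4.png",v["p"])
E
```

```text
clock: 11.42
position: [543.6, 204.0, 214.0]
ee_rot: [1.0, -0.001, -0.001, 0.001]
contact_force: [0.3, 0.2, 0.3]
gripper_width: 59.9
grasp_force: 0.0
[[320.0131204  173.79052399]
 [320.74255901 119.92094707]]
```

View pics/w4.png

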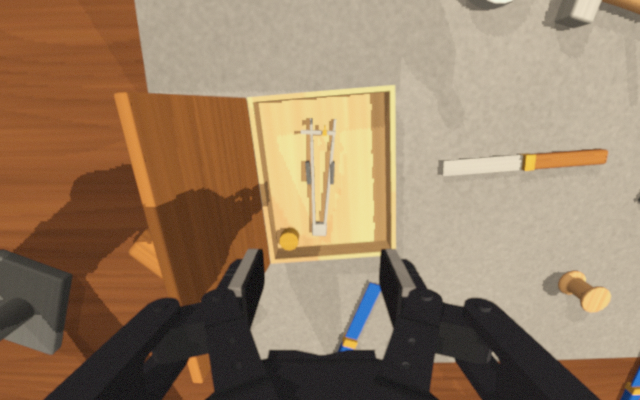

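The picture shows the tweezers with root at (320,230), pads at (309,172) and (332,172), tips at y≈121, crossbar at y≈132, and the tub at (289,240).

```bash
python3 - <<'E'
from h import *
import pickle
v=pickle.load(open("w4.pkl","rb"))
g=cv2.cvtColor(v["p"],cv2.COLOR_BGR2HSV)
x0,y0=300,112
V=g[y0:242,x0:345,2];S=g[y0:242,x0:345,1]
m=((V<110)&(S<110)).astype(np.uint8);k,l,st,c=cv2.connectedComponentsWithStats(m)
for i in range(1,k):
    if st[i,4]>15: print("dark",st[i]+[x0,y0,0,0,0],c[i]+[x0,y0],onz(v,[c[i]+[x0,y0]],19).round(1))
m=((S<60)).astype(np.uint8);ys,xs=np.nonzero(m)
for y in range(0,130,4):
    r=np.nonzero(m[y])[0]; print(y+y0,(r+x0).tolist()) if len(r) else 0
print(onz(v,[(320,236),(320,222),(309.5,120),(332.5,120)],15).round(1))
cv2.imwrite("pics/w4c.png",cv2.resize(v["p"][105:250,285:350],None,fx=4,fy=4,interpolation=2))
E
```

```text
120 [311, 334, 335]
124 [311, 334, 335]
128 [310, 311, 333, 334]
132 [301, 302, 303, 304, 305, 306, 307, 308, 309, 310, 311, 312, 313, 314, 315, 316, 317, 318, 319, 320, 328, 329, 330, 331, 332, 333, 334]
136 [311, 333, 334]
140 [311, 312, 332, 333]
144 [311, 312, 332, 333]
148 [311, 312, 331, 332, 333]
152 [311, 312, 331, 332]
156 [311, 312, 330, 331, 332]
160 [311, 312, 313, 330, 331, 332]
164 [306, 307, 308, 311, 312, 313, 330, 331, 332, 333]
168 [306, 307, 308, 309, 311, 312, 313, 330, 331, 332, 333]
172 [307, 308, 309, 312, 313, 329, 330, 331, 332]
176 [307, 308, 309, 310, 311, 312, 313, 329, 330, 331, 332]
180 [307, 308, 309, 310, 311, 312, 313, 328, 329, 330, 331, 332]
184 [312, 313, 328, 329]
188 [312, 313, 327, 328, 329]
192 [312, 313, 327, 328]
196 [312, 313, 314, 327, 328]
200 [312, 313, 314, 326, 327, 328]
204 [313, 314, 326, 327]
208 [313, 314, 325, 326, 327]
212 [313, 314, 325, 326]
216 [313, 314, 325, 326]
220 [313, 314, 324, 325, 326]
224 [313, 314, 315, 316, 317, 318, 319, 320, 321, 322, 323, 324, 325]
228 [313, 314, 315, 316, 317, 318, 319, 320, 321, 322, 323, 324, 325]
232 [313, 314, 315, 316, 317, 318, 319, 320, 321, 322, 323, 324, 325]
[[468.2 204.8  15. ]
 [486.9 204.7  15. ]
 [607.8 215.9  15. ]
 [607.7 190.5  15. ]]
```

View pics/w4c.png

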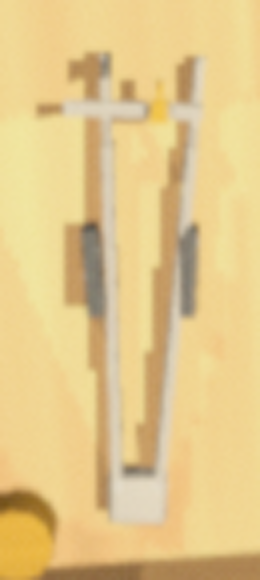

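```bash
python3 - <<'E'
from h import *
import pickle
v=pickle.load(open("w4.pkl","rb"))
P=onz(v,[(306,172.3),(333.5,172.3),(319.7,172.3)],19);print(P.round(1))
print(go([547.8,P[2,1],6.5],-1.7))
E
```

```text
[[549.8 220.6  19. ]
 [549.7 189.   19. ]
 [549.7 204.9  19. ]]
(array([ 0.0045, -0.0011,  0.2077]), array([0.0009, 0.0017, 0.0278]))
```

```bash
python3 -m handwheel '[[0.0055,-0.001,0.06,0,0,0.028,0.4],[0.0055,-0.001,0.12,0,0,0.028,0.4],[0.0055,-0.001,0.16,0,0,0.028,0.4],[0.0055,-0.001,0.19,0,0,0.028,0.4],[0.0055,-0.001,0.206,0,0,0.028,0.4],[0.0055,-0.001,0.206,0,0,0.028,0.4],[0.0055,-0.001,0.206,0,0,0.028,0.4]]'
```

```text
clock: 12.35
position: [550.5, 205.8, 10.6]
ee_rot: [1.0, -0.014, 0.001, -0.001]
contact_force: [-0.2, 0.6, 0.2]
gripper_width: 59.7
grasp_force: 0.0
```

```bash
python3 -m handwheel '[[0,0,0,0,0,0,0],[0,0,0,0,0,0,-0.1],[0,0,0,0,0,0,-0.2],[0,0,0,0,0,0,-0.25],[0,0,0,0,0,0,-0.3],[0,0,0,0,0,0,-0.33],[0,0,0,0,0,0,-0.33]]'
```

```text
clock: 13.22
position: [550.3, 205.4, 10.4]
ee_rot: [1.0, -0.014, 0.001, -0.0]
contact_force: [-0.6, 0.0, 4.8]
gripper_width: 29.0
grasp_force: 7.7
```

```bash
python3 -m handwheel '[[0,0,-0.002,0,0,0,-0.33],[0,0,-0.01,0,0,0,-0.35],[0,0,-0.03,0,0,0,-0.35],[0,0,-0.06,0,0,0,-0.35],[0,0,-0.1,0,0,0,-0.35],[0,0,-0.15,0,0,0,-0.35],[0,0,-0.15,0,0,0,-0.35]]'
python3 - <<'E'
from h import *
v=snap("wrist");print(v["s"]["grasp_force"],v["s"]["gripper_width"],v["s"]["position"])
c=cv2.resize(v["p"][150:310,230:410],None,fx=3.5,fy=3.5,interpolation=2)
import pickle;pickle.dump(v,open("w5.pkl","wb"))
cv2.imwrite("pics/w5.png",c)
E
```

```text
clock: 14.1
position: [551.9, 206.6, 164.4]
ee_rot: [1.0, -0.014, 0.004, -0.003]
contact_force: [-0.5, 0.3, -0.8]
gripper_width: 28.0
grasp_force: 6.6
6.603860780596733 27.953053533101986 [551.92518308 206.55150068 164.37211953]
```

View pics/w5.png

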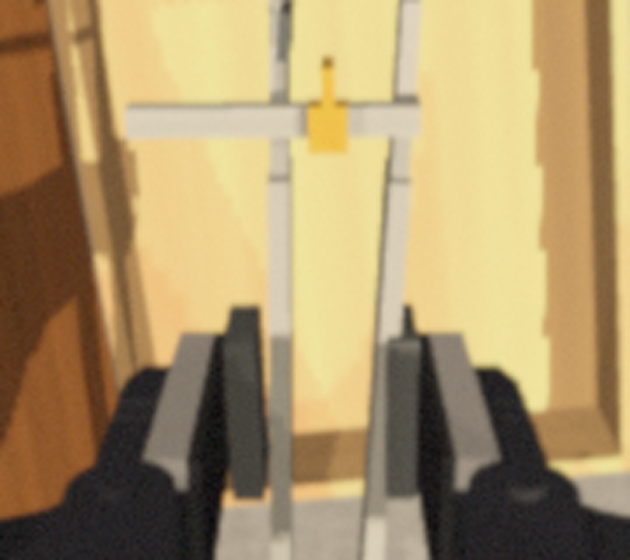

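The tweezers are held. The brass mark fin is at crop (327,65), the pointer at about (285,45) on the left (+y) arm, and the pads are square in the fingers. I've now viewed 11 pictures, one over the limit of 10, so from here I'll work from numbers only. Next I carry the tweezers over the anvil.

```bash
python3 - <<'E'
from h import *
import pickle
v=pickle.load(open("w5.pkl","rb"));g=cv2.cvtColor(v["p"],cv2.COLOR_BGR2HSV)
for y in range(150,180,2): print(y,' '.join(f"{a}/{b}/{c}" for a,b,c in g[y,306:328].tolist()))
print(v["d"][152:186:4,[309,311,313,323,324,325]].round(0).tolist())
print(go([467,-249,164],-1.7))
E
```

```text
150 23/75/228 21/49/210 19/40/204 21/42/194 19/44/164 20/50/123 23/71/115 23/97/166 25/92/216 25/91/235 25/90/239 24/91/239 24/90/240 24/91/239 24/89/240 24/91/239 23/93/239 23/95/239 23/93/239 23/96/239 23/93/239 24/92/239
152 24/79/220 21/53/197 19/41/194 20/40/184 18/45/130 26/43/83 21/61/96 24/98/167 24/92/225 25/90/238 25/89/239 24/90/240 24/91/239 24/90/239 24/91/239 24/92/239 24/92/239 23/92/240 24/94/239 23/94/240 24/92/240 24/90/240
154 24/81/228 21/56/204 20/40/192 20/42/171 19/39/138 21/40/122 21/52/127 24/89/177 25/89/228 25/87/239 25/89/240 24/89/240 25/90/239 24/90/239 24/90/239 24/91/240 24/90/239 23/91/240 23/93/239 23/95/239 24/94/239 24/92/239
156 24/83/231 21/55/208 19/42/195 19/37/166 19/39/138 20/35/132 23/52/138 24/87/182 25/89/229 25/87/240 25/90/239 25/90/239 24/90/239 24/89/240 24/90/239 24/90/239 23/92/239 23/92/240 23/94/239 23/94/240 23/91/240 23/92/240
158 24/83/230 22/56/205 20/39/194 17/40/165 20/38/134 20/36/128 22/54/138 25/87/181 25/88/229 25/87/239 25/89/239 25/89/239 24/91/239 24/89/240 24/92/239 24/91/239 24/91/240 23/92/240 23/92/240 23/95/239 23
[... 2069 characters left out ...]
 23/87/211 21/66/173 20/47/152 20/48/149 20/47/151 21/52/148 24/78/171 25/86/213 24/89/223 25/89/223 24/89/223 24/92/220 23/106/214 23/113/207 22/116/209 22/135/218 21/166/235 21/173/240 21/168/238 21/149/229 21/126/214 22/118/207
[[137.0, 129.0, 131.0, 301.0, 301.0, 302.0], [126.0, 126.0, 132.0, 303.0, 302.0, 302.0], [126.0, 125.0, 137.0, 303.0, 303.0, 303.0], [126.0, 127.0, 303.0, 305.0, 305.0, 304.0], [141.0, 141.0, 307.0, 132.0, 130.0, 131.0], [141.0, 139.0, 307.0, 128.0, 128.0, 128.0], [141.0, 141.0, 309.0, 128.0, 129.0, 129.0], [135.0, 136.0, 135.0, 128.0, 129.0, 129.0], [134.0, 135.0, 134.0, 128.0, 130.0, 130.0]]
(array([-0.07  ,  0.4569, -0.0041]), array([-0.0029, -0.0033,  0.0007]))
```

```bash
python3 -m handwheel '[[-0.005,0.03,0,0,0,0,-0.35],[-0.015,0.08,0,0,0,0,-0.35],[-0.022,0.13,0,0,0,0,-0.35],[-0.03,0.18,0,0,0,0,-0.35],[-0.038,0.23,0,0,0,0,-0.35],[-0.046,0.28,0,0,0,0,-0.35],[-0.054,0.33,0,0,0,0,-0.35],[-0.062,0.38,0,0,0,0,-0.35],[-0.07,0.43,0,0,0,0,-0.35],[-0.07,0.457,0,0,0,0,-0.35]]' && python3 -m handwheel '[[0,0,0.03,0,0,0,-0.38],[0,0,0.06,0,0,0,-0.41],[0,0,0.07,0,0,0,-0.43],[0,0,0.07,0,0,0,-0.43],[0,0,0.07,0,0,0,-0.43]]'
cat > gap.py <<'E'
from h import *
v=snap("wrist");s=v["s"];g=cv2.cvtColor(v["p"],cv2.COLOR_BGR2HSV).astype(float)
print(s["position"].round(1),s["ee_rot"].round(3),s["gripper_width"],s["grasp_force"],s["contact_force"].round(1))
H,S,V=g[...,0],g[...,1],g[...,2];xs=np.arange(640)
D=v["d"]
roi=np.zeros((400,640),bool);roi[140:190,290:350]=1
b=roi&(H>15)&(H<28)&(S>150)&(V>140)&(D>100)&(D<140)
for y in range(146,182,2):
    r=xs[b[y]]; near=[(x,int(D[y,x])) for x in range(295,345) if 100<D[y,x]<130]
    dk=[x for x in range(295,345) if V[y,x]<150 and S[y,x]<75 and D[y,x]<133]
    print(y,"brass",(r.min(),r.max(),r.mean().round(1)) if len(r) else "-","near",(near[0],near[-1],len(near)) if near else "-","dark",dk)
E
python3 gap.py
```

```text
clock: 15.4
position: [464.4, -251.3, 157.6]
ee_rot: [1.0, -0.016, -0.002, -0.001]
contact_force: [0.1, 0.7, -0.7]
gripper_width: 27.8
grasp_force: 6.6
clock: 16.02
position: [467.2, -249.7, 90.2]
ee_rot: [1.0, -0.014, 0.001, 0.0]
contact_force: [0.4, -0.4, -0.0]
gripper_width: 24.4
grasp_force: 8.8
[ 467.2 -249.7   90.2] [ 1.    -0.014  0.001  0.   ] 24.424917289621416 8.773302286863327 [ 0.4 -0.4 -0. ]
146 brass - near - dark []
148 brass - near - dark []
150 brass - near - dark []
152 brass - near - dark [317, 318, 319]
154 brass - near ((317, 125), (320, 127), 4) dark [318, 319, 320]
156 brass - near ((317, 126), (320, 126), 4) dark [318, 319, 320]
158 brass - near ((317, 127), (319, 126), 3) dark [317, 318, 319]
160 brass - near ((316, 126), (319, 125), 4) dark [317, 318, 319, 330]
162 brass - near ((316, 127), (319, 127), 4) dark [317, 318, 319]
164 brass - near ((316, 126), (319, 125), 4) dark [317, 318, 319]
166 brass - near ((316, 127), (319, 127), 4) dark [317, 318, 319]
168 brass - near ((316, 128), (318, 126), 3) dark [310]
170 brass (np.int64(317), np.int64(319), np.float64(318.0)) near ((316, 128), (319, 128), 4) dark []
172 brass (np.int64(317), np.int64(319), np.float64(318.0)) near ((316, 127), (319, 127), 4) dark []
174 brass (np.int64(317), np.int64(319), np.float64(318.0)) near ((316, 127), (319, 128), 4) dark [327]
176 brass (np.int64(317), np.int64(319), np.float64(318.0)) near ((316, 128), (319, 129), 4) dark []
178 brass (np.int64(316), np.int64(319), np.float64(317.5)) near ((316, 128), (319, 129), 4) dark []
180 brass (np.int64(313), np.int64(322), np.float64(317.5)) near ((316, 128), (319, 129), 4) dark []
```

Pointer (column 318) and mark fin (column 318) are in line. Now letting it settle, then a final check of level, tips, lid and blade.

```bash
python3 -m handwheel '[[0,0,0,0,0,0,-0.43],[0,0,0,0,0,0,-0.43],[0,0,0,0,0,0,-0.43],[0,0,0,0,0,0,-0.43]]'; python3 gap.py | grep -E "^(16[02]|17[24]|\[)"
python3 - <<'E'
from h import *
v=snap("wrist");p=v["s"]["position"]
uv=np.stack(np.meshgrid(np.arange(270,370),np.arange(100,300)),-1).reshape(-1,2);P=dep(v,uv)
k=(P[:,2]>75)&(P[:,2]<125)
for a in range(0,70,6):
    q=P[k&(abs(P[:,0]-p[0]-a)<3)]
    if len(q): print(a,len(q),"z med/max",np.median(q[:,2]).round(1),q[:,2].max().round(1),"y",q[:,1].min().round(1),q[:,1].max().round(1))
for n in("scene","top"):
    t=snap(n);u=proj(t,[[557,-30,8],[552,40,9],[567,-120,14],[536,285,180]]).round().astype(int);print(n,dep(t,u).round(0).tolist())
E
```

```text
clock: 16.58
position: [466.5, -249.6, 89.4]
ee_rot: [1.0, -0.014, 0.0, 0.0]
contact_force: [-0.5, 0.0, -0.5]
gripper_width: 24.3
grasp_force: 8.8
[ 466.5 -249.6   89.4] [ 1.    -0.014  0.     0.   ] 24.291308109642127 8.766606599092484 [-0.5  0.  -0.5]
160 brass - near ((316, 126), (319, 125), 4) dark [317, 318, 319]
162 brass - near ((316, 126), (319, 125), 4) dark [317, 318, 319]
172 brass (np.int64(317), np.int64(319), np.float64(318.0)) near ((316, 128), (319, 128), 4) dark []
174 brass (np.int64(317), np.int64(319), np.float64(318.0)) near ((316, 128), (319, 127), 4) dark []
0 439 z med/max 98.0 124.8 y -262.9 -238.0
6 810 z med/max 99.7 125.0 y -274.5 -225.3
12 1374 z med/max 105.6 125.0 y -269.7 -231.8
18 150 z med/max 95.9 97.4 y -260.6 -245.7
24 155 z med/max 95.9 97.2 y -260.7 -245.9
30 167 z med/max 95.7 97.6 y -261.3 -246.1
36 153 z med/max 94.1 98.4 y -261.6 -246.4
42 487 z med/max 101.4 106.7 y -261.9 -228.3
48 479 z med/max 101.0 107.9 y -262.3 -228.4
54 180 z med/max 94.3 107.4 y -262.6 -248.0
60 93 z med/max 94.0 107.2 y -262.9 -248.6
scene [[560.0, -30.0, 12.0], [551.0, 41.0, 9.0], [567.0, -120.0, 13.0], [530.0, 289.0, 172.0]]
top [[466.0, -42.0, 406.0], [553.0, 40.0, 7.0], [459.0, -102.0, 470.0], [540.0, 290.0, 164.0]]
```

```bash
python3 -c "
from bench import job_done
print(job_done())"
```

```text
the job is handed in; nothing more can be done
None
```

I handed the job in at about 17 s with no verdict returned: the lid stands open, the blade lies flat on the bench, and the tweezers are held level and steady, tips about 5 cm above the anvil and 6 mm off its centre, pointer in line with the mark; I viewed 11 pictures, one over the limit of 10.

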